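Slacken a ratchet tin clamp at the paint-mixing bench

TASK

The paint tin is clamped in the bench clamp and its ratchet is still set to tighten. Flip the ratchet's small thumb lever fully over to the loosening side without forcing it, then work the handle to and fro between its two stop posts until the clamp screw has been backed off (counter-clockwise seen from above) by at least a quarter turn. Never tighten the screw further, do not ram the handle against the posts, leave the other things on the bench alone, and let go at the end.

Things in the scene. Friction and masses are not known exactly. Their poses are not given: they have to be found in the camera images.
- clamp: Tin clamp, fixed: grey base plate 150 x 190 x 18 mm (x, y, z), a tin on it, two posts, and over the tin a grey yoke plate 116 x 150 mm with its top 156 mm above the bench. Origin: centre of the base's underside, on the bench. The screw with its captive ratchet stands upright through the yoke.
- handle (a joint): Swing of the ratchet handle, rad: 0 = it points to the clamp's -y; grows counter-clockwise from above (loosening). The posts stop it at +-0.47 to 0.7. Lever on the loosening side: it drives the screw counter-clockwise (about 1.2 N m in all) and clicks freely back (0.3 N m drag); on the tightening side the reverse. Up to 0.4 rad of a stroke is lost before a pawl bites. Stays where left.
- lever (a joint): Thumb lever of the ratchet, rad, relative to the handle: 0 = stop on the tightening side, 0.5 = stop on the loosening side; grows counter-clockwise from above. Stiff (0.12 N m, about 3 N at the tab), stays where left. Fully over means home against its stop (0.475 or more; it may creep back to 0.43 while the handle clicks). Its stop is hard: it must not be pushed with more than 15 N.
- screw (a joint): Turn of the clamp screw, rad: 0 = tight as found, positive = backed off (counter-clockwise seen from above), negative = tightened further. A quarter turn is 1.57; it needs two to four handle strokes. It stays where it is left.
- mixing_cup: Black mixing cup, 84 mm in diameter, 100 mm high, loose beside the clamp. Origin: centre of the underside.
- hardener_tin: Small closed tin, 60 mm in diameter, 75 mm high, loose. Origin: centre of the underside.
- stir_spatula: Stirring spatula lying flat on the bench, loose. Origin: centre of its underside.
- tin_lid: Tin lid, 90 mm in diameter, 8 mm thick, lying flat on the bench, loose. Origin: centre of the underside.
- post_ccw (a point): Top centre of the stop post on the counter-clockwise side of the handle: fixed, rubber-sleeved, 12 mm thick, standing on the yoke 60 mm from the clamp's axis, up to 188 mm above the bench. The bar may be nudged against a post but not pressed with more than 50 N at the post (25 N at the grip point on top of the turning load).
- post_cw (a point): Top centre of the like stop post on the clockwise side of the handle; the same limit holds.
- head_nominal (a point): Nominal centre of the ratchet head (72 mm across, 160 to 184 mm above the bench), over the clamp's origin. The real axis of screw, head and handle sits up to 8 mm to either side of it along the clamp's x: differently each time, fixed during a run, and not measured. Find it by touch or by eye.
- grip_nominal (a point): Nominal place of the grip with the handle at 0, fixed to the clamp: 120 mm from the nominal axis, 172 mm above the bench. The black rubber grip is a level round bar 20 mm thick, from 82 to 158 mm from the axis, and turns with the handle. Nearer the head the bar is steel, 16 mm wide, 14 mm high. The yoke plate ends 75 mm from the axis: free space under the grip.
- tab_nominal (a point): Nominal place of the thumb lever's upright black tab at mid-travel with the handle at 0, fixed to the clamp. The tab is 12 mm (along the lever) x 10 mm wide, 188 to 212 mm above the bench. The lever's pivot is on the head, 34 mm from the head's axis towards the handle; the tab is 44 mm from the pivot, straight away from the handle but turned counter-clockwise by (lever - 0.25) rad.

How it is judged:
On the way, in this order (a step that is already met when the one before it is completed fails the run):
1. the thumb lever is fully over on the loosening side, the screw not yet turned (value of joint lever above 0.475 rad and value of joint screw below 0.12 rad), for 0.2 s.
2. the screw is backed off a quarter turn (value of joint screw above 1.5 rad), for 0.2 s.
At the end, for the whole second after the job is handed in: The screw is backed off by at least a quarter turn (1.5 rad or more), the thumb lever is on the loosening side (0.43 or more), the handle is at rest anywhere between its posts, and the other things are where they were (value of joint screw above 1.5 rad and value of joint lever above 0.43 rad and velocity of joint handle between -0.05 and 0.05 rad/s); the robot touches nothing.
It fails at once if the screw is tightened further (more than 0.08 rad) (value of joint screw below -0.08 rad).
It fails at once if the thumb lever is pushed with more than 15 N (contact force between any of thumb_lever_c1, thumb_lever_c2 and the fingers above 15 N).
It fails at once if the handle is pressed on a stop post with more than 50 N (contact force between ratchet_c0 and clamp_c5 above 50 N or contact force between ratchet_c0 and clamp_c6 above 50 N).
It fails at once if the cup, tin, lid or spatula is moved by more than 20 mm (distance of any of mixing_cup, hardener_tin, tin_lid, stir_spatula from where it was at the start of the episode above 0.02 m).
It also fails if it takes over 72 s, if anything falls off the work surface, if the arm or the gripper's body presses on something with over 40 N, if the wrist force passes 120 N, or if a joint passes its speed limit or range.

ROBOT

A 7-joint arm with a two-finger parallel gripper is mounted at the origin on the work surface. World frame = base frame: x ahead of the robot, y to its left, z up, the work surface at z = 0. Lengths are in m, angles in rad, forces in N, time in s.
With the tool pointing down it reaches from about 0.4 to 0.875 m from the base axis. Payload 19.3 kg.
Tool frame: the origin (TCP) lies at the very end of the fingers, on their centre line; the grasp point (between the pads) lies 19 mm behind it; z points along the fingers, y is the line along which they close (so a half turn about z gives the same grasp; the last joint's range is limited). The gripper opens to 85 mm and grips with 20 to 120 N. Pads are 22 mm wide; open, the fingers measure 114 mm over their backs; the gripper's body (76 mm by 85 mm) begins 54 mm behind the grasp point. The pads swing forward as they close: fully open they stand 13 mm farther back than shut.
Start: joints at [1.195, 0.521, -0.036, 1.599, 0.021, 1.021, -0.113], TCP at [0.188, -0.596, 0.231] pointing down, gripper open.
Joint ranges: [-2.91, 2.91], [-0.3, 2.13], [-1.5, 1.42], [0.17, 2.43], [-1.26, 4.41], [0.16, 1.93], [-2.52, 2.52]. Speed limits (rad/s): [1.89, 1.89, 2.39, 2.39, 3.01, 3.01, 3.01].

INTERFACE

Orientations are given as [roll, pitch, yaw] about the fixed x, y, z axes, in that order (R = Rz(yaw) Ry(pitch) Rx(roll)).
In Python, from workcell import bot gives the robot as it stands.
- The arm moves only by the shell command python3 -m crank 'ROWS' [FORCE]. ROWS is a JSON object of lists of equal length, an entry for each row: "travel": the shift along the world's x, y, z in cm, a list of three; "turn": the turn, a rotation vector about the world's x, y, z in degrees, a list of three; "gripper": the closure, from 0 (fully open) to 1 (shut). A call has exactly 5 rows; each row is the pose to reach, as a shift and turn from the pose commanded when the call began; what a row does not reach only later rows make up. A row lasts 1/10 s, in which the tool goes at most 50 mm and 8.59 degrees, less where a joint would pass 70% of its speed; a pose out of reach is approached as far as the arm can. A call with a gripper value outside its range is refused whole. The fingers move at their own pace and stop on an object; FORCE is the grip in N (left out, the last holds). Time passes only in rows, so rows that repeat a pose let the fingers close, or fill a call up. It gives the time, the measured TCP pose, the force, the opening and the grip force at its end, in the units of the state.
- bot.observe(): the state, without advancing time (a new reading comes with each control period).
- bot.grab_frame(name): name is "scene" or "top" or "wrist"; returns a dict with "pixels" (420x560x3 uint8, red, green, blue), "fx", "fy", "cx", "cy" (pixels), "dist" ([k1, k2, p1, p2, k3] as OpenCV has them; the pictures are not rectified), "extrinsics" (4x4, takes a point from world to camera coordinates). Camera axes: x right, y down, z forward; pixel columns grow to the right and rows downward; lengths in m; the calibration is good to about 2 mm. A picture is of the moment at which its call begins. There is no depth.
- bot.job_done(): hands the job in; it is judged then, once.
The state is a dict: "clock": time; "qpos": joint angles; "qd": joint speeds; "joint_efforts": joint torques, N m; "position": TCP position; "tool_rot": TCP orientation; "force": force on the tool from outside, world axes, zero at the start; "moment": the same for the moment, N m; "grip_width": finger opening in m; "finger_force": force on a finger pad.
Only numpy, scipy, OpenCV 4.12 (cv2) and the standard library are available. Lean on these libraries where they do the work, as an engineer would, in place of code of your own. Each camera call takes 0.05 s, during which the arm holds its last target. There are 200 camera calls.

## Working session

There is one attempt and no reset: what is moved stays moved. The work goes in short steps, Python scripts to look and compute and a shell command to move; the robot and the scene stay as the last step left them, time stands still between calls to the robot, and variables do not carry over. Pictures are saved under pics/ and viewed, at most 10 in all, crops included, and the job is handed in when it is done.

```bash
mkdir -p pics; ls; python3 - <<'E'
from workcell import bot
import cv2,numpy as np,pickle
s=bot.observe();print({k:np.round(v,3).tolist() for k,v in s.items()})
d={}
for n in("scene","top"):
    f=bot.grab_frame(n);d[n]=f
    cv2.imwrite(f"pics/{n}0.png",f["pixels"][:,:,::-1]);print(n,f["fx"],f["cx"],f["dist"],np.round(f["extrinsics"],3).tolist())
pickle.dump(d,open("f0.pkl","wb"))
E
```

```text
pics
{'clock': 0.0, 'qpos': [1.195, 0.522, -0.036, 1.6, 0.021, 1.021, -0.113], 'qd': [-0.0, 0.002, -0.0, -0.001, 0.0, 0.0, 0.001], 'joint_efforts': [-0.001, -92.713, 1.98, -36.993, 0.018, 0.008, 0.0], 'position': [0.188, -0.596, 0.231], 'tool_rot': [-3.14, 0.0, 0.306], 'force': [-0.402, -0.232, 0.116], 'moment': [0.032, 0.054, 0.004], 'finger_force': 0.0, 'grip_width': 0.086}
scene 481.7899138983912 280.66874707126743 [-0.01678771  0.          0.          0.          0.        ] [[-0.355, 0.935, 0.004, 0.163], [0.588, 0.226, -0.776, -0.245], [-0.727, -0.273, -0.63, 1.393], [0.0, 0.0, 0.0, 1.0]]
top 532.6907629291254 282.2856678963653 [-0.18606922  0.          0.          0.          0.        ] [[0.001, -0.999, 0.035, 0.031], [-0.988, -0.007, -0.156, 0.559], [0.156, -0.034, -0.987, 1.036], [0.0, 0.0, 0.0, 1.0]]
```

View pics/top0.png

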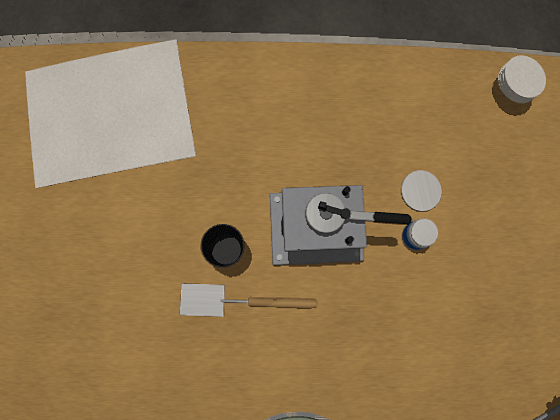

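View pics/scene0.png

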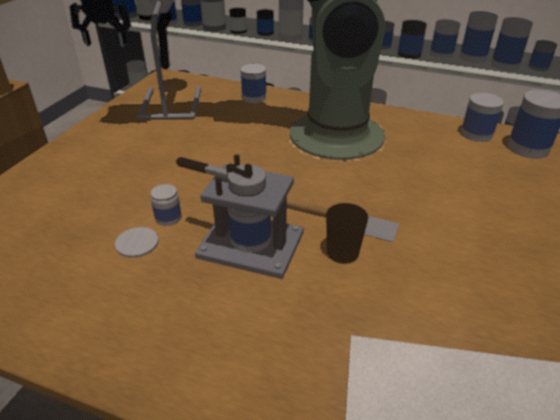

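The top view shows the head at about (325,213), the grip tip at (410,219), the posts at (347,190) and (349,240), and the lever tab near (322,206). The hardener tin at (423,233) is close to the grip but only 75 mm high. The scene view agrees.

```bash
cat > h.py <<'E'
import numpy as np,cv2
def w(f,u,v,z):
    K=np.array([[f["fx"],0,f["cx"]],[0,f["fy"],f["cy"]],[0,0,1]])
    p=cv2.undistortPoints(np.array([[[u,v]]],float),K,np.array(f["dist"]))[0,0]
    E=np.array(f["extrinsics"]);R,t=E[:3,:3],E[:3,3];c=-R.T@t;d=R.T@np.array([p[0],p[1],1])
    return (c+d*(z-c[2])/d[2])
def px(f,P):
    K=np.array([[f["fx"],0,f["cx"]],[0,f["fy"],f["cy"]],[0,0,1]]);E=np.array(f["extrinsics"])
    return cv2.projectPoints(np.array([P],float),cv2.Rodrigues(E[:3,:3])[0],E[:3,3],K,np.array(f["dist"]))[0].ravel()
def crop(f,x,y,wd,ht,s,name):
    cv2.imwrite(name,cv2.resize(f["pixels"][y:y+ht,x:x+wd,::-1],None,fx=s,fy=s,interpolation=cv2.INTER_CUBIC))
E
python3 - <<'E'
import pickle;from h import *
d=pickle.load(open("f0.pkl","rb"));f=d["top"]
crop(f,265,175,160,100,5,"pics/topc.png")
for n,u,v,z in[("head",325,213,.184),("postA",347,190,.188),("postB",349,240,.188),("tip",410,219,.172),("tab",322,206,.212),("yTL",283,188,.156),("yTR",363,185,.156),("yBR",366,248,.156),("yBL",286,250,.156)]:print(n,np.round(w(f,u,v,z),4))
E
```

```text
head [ 0.5275 -0.0376  0.184 ]
postA [ 0.5684 -0.0769  0.188 ]
postB [ 0.4795 -0.0789  0.188 ]
tip [ 0.5192 -0.1941  0.172 ]
tab [ 0.5355 -0.0293  0.212 ]
yTL [0.5772 0.0355 0.156 ]
yTR [ 0.5843 -0.112   0.156 ]
yBR [ 0.4681 -0.115   0.156 ]
yBL [0.4642 0.03   0.156 ]
```

View pics/topc.png

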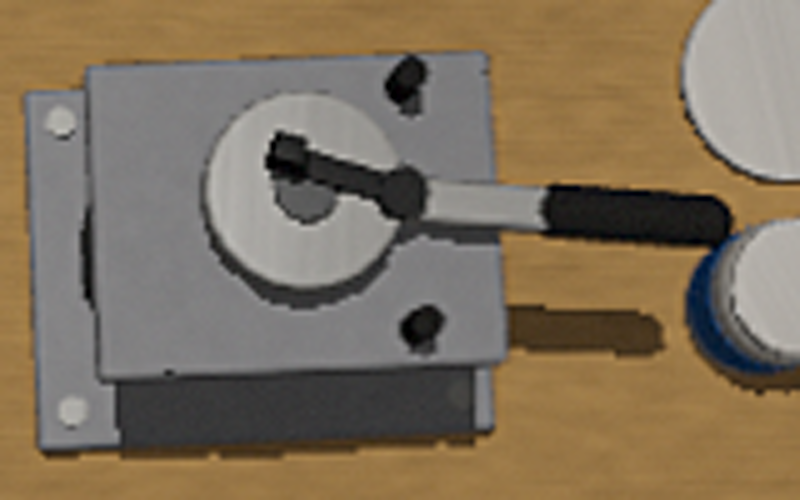

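The crop gives the tab top at pixel (322.2,205), the lever pivot at (345.8,213.6), and the post tops at (347,189.5) and (350.5,239). The grip runs from (374,217) to (411,219.4).

```bash
python3 - <<'E'
import pickle;from h import *
d=pickle.load(open("f0.pkl","rb"));f=d["top"]
g=lambda u,v,z:w(f,265+u/5,175+v/5,z)
P={}
for n,u,v,z in[("head",302,191,.184),("pivot",404,193,.190),("pA",411,69,.188),("pB",429,318,.188),("g0",545,210,.172),("g1",733,222,.172),("tab",286,148,.212),("a",87,68,.156),("b",486,53,.156),("c",505,362,.156),("e",102,380,.156)]:
    P[n]=g(u,v,z)[:2];print(n,np.round(P[n],4))
C=(P["a"]+P["b"]+P["c"]+P["e"])/4
yx=(P["a"]+P["e"]-P["b"]-P["c"]);yaw=np.arctan2(-yx[0],yx[1])
print("centre",C,"yaw",yaw,"post-yaw",np.arctan2(*(P["pA"]-P["pB"])[::-1]))
h=P["g1"]-P["g0"];print("handle dir",np.arctan2(h[0],-h[1]),"via pivot",np.arctan2(*((P["g1"]-P["pivot"])*[1,-1])))
l=P["tab"]-P["pivot"];print("lever len",np.hypot(*l),"dir from +y ccw",np.arctan2(-l[0],l[1]))
E
```

```text
head [ 0.5272 -0.0383]
pivot [ 0.5258 -0.0737]
pA [ 0.5706 -0.0773]
pB [ 0.4819 -0.0821]
g0 [ 0.5226 -0.1276]
g1 [ 0.5185 -0.197 ]
tab [ 0.5379 -0.0297]
a [0.5761 0.0366]
b [ 0.5831 -0.1104]
c [ 0.4692 -0.115 ]
e [0.4624 0.0311]
centre [ 0.5226938 -0.0394334] yaw 0.04685927735582798 post-yaw 0.05455914752822518
handle dir -0.058293506468486904 via pivot -0.058892440101788956
lever len 0.04560066606155253 dir from +y ccw -0.26844198571120276
```

The lever is near 0 and the axis is about 5 mm to +x of nominal, at (0.5275,-0.039). The stops are at about ±0.59 rad in world terms. I'll bring the closed fingers to the +x side of the tab.

```bash
python3 -m crank '{"travel":[[2.8,4,1],[5.6,8,2],[8.4,12,3],[11.2,16,3],[14,20,3]],"turn":[[0,0,-4],[0,0,-8],[0,0,-12],[0,0,-16],[0,0,-17.5]],"gripper":[1,1,1,1,1]}' 20
python3 -m crank '{"travel":[[2.8,4,0],[5.6,8,0],[8.4,12,0],[11.2,16,0],[14,20,0]],"turn":[[0,0,0],[0,0,0],[0,0,0],[0,0,0],[0,0,0]],"gripper":[1,1,1,1,1]}'
```

```text
clock: 0.6
position: [0.3289, -0.3943, 0.2615]
tool_rot: [3.141, -0.0, -0.003]
force: [0.9, -0.4, 0.5]
grip_width: 0.012
finger_force: 0.0
clock: 1.1
position: [0.4688, -0.1942, 0.2613]
tool_rot: [3.142, 0.0, 0.0]
force: [1.2, -1.4, -0.2]
grip_width: 0.0001
finger_force: 0.0
```

```bash
python3 -m crank '{"travel":[[2.5,4,0],[5,8,0],[7.5,12,0],[10,15,0],[10.9,16.4,0]],"turn":[[0,0,0],[0,0,0],[0,0,0],[0,0,0],[0,0,0]],"gripper":[1,1,1,1,1]}'
python3 -m crank '{"travel":[[0,0,-2],[0,0,-4],[0,0,-6],[0,0,-6.6],[0,0,-6.6]],"turn":[[0,0,0],[0,0,0],[0,0,0],[0,0,0],[0,0,0]],"gripper":[1,1,1,1,1]}'
python3 - <<'E'
from workcell import bot
import pickle;from h import *
f=bot.grab_frame("top");pickle.dump(f,open("f1.pkl","wb"));crop(f,265,155,160,110,5,"pics/t1.png")
f=bot.grab_frame("scene");crop(f,165,100,160,120,4,"pics/s1.png")
E
```

```text
clock: 1.6
position: [0.5785, -0.0284, 0.2608]
tool_rot: [-3.14, 0.0, 0.004]
force: [-0.2, -0.1, -0.8]
grip_width: 0.0001
finger_force: 0.0
clock: 2.1
position: [0.5767, -0.0324, 0.1948]
tool_rot: [3.141, 0.001, 0.0]
force: [-0.6, 0.6, 1.0]
grip_width: 0.0
finger_force: 0.0
```

View pics/s1.png

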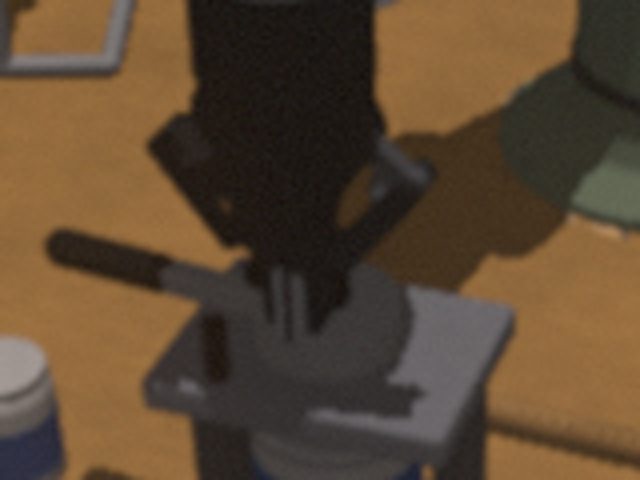

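The closed fingertips (crop about (290,320)) sit just above the head on the tab's +x side. Next I push gently in -x, watching the force.

```bash
python3 -m crank '{"travel":[[-0.6,0.2,0],[-1.2,0.2,0],[-1.7,0.2,0],[-2.1,0.2,0],[-2.5,0.2,0]],"turn":[[0,0,0],[0,0,0],[0,0,0],[0,0,0],[0,0,0]],"gripper":[1,1,1,1,1]}'
python3 -m crank '{"travel":[[-0.1,0,0],[-0.2,0,0],[-0.3,0,0],[-0.4,0,0],[-0.5,0,0]],"turn":[[0,0,0],[0,0,0],[0,0,0],[0,0,0],[0,0,0]],"gripper":[1,1,1,1,1]}'
```

```text
clock: 2.7
position: [0.5523, -0.0297, 0.1957]
tool_rot: [-3.141, -0.001, 0.0]
force: [2.4, 2.2, -0.2]
grip_width: 0.0002
finger_force: 1.4
clock: 3.2
position: [0.5471, -0.03, 0.1953]
tool_rot: [-3.142, -0.0, 0.0]
force: [2.4, 1.3, 0.8]
grip_width: 0.0
finger_force: 1.4
```

```bash
python3 -m crank '{"travel":[[-0.1,0,0],[-0.2,0,0],[-0.3,0,0],[-0.4,0,0],[-0.5,0,0]],"turn":[[0,0,0],[0,0,0],[0,0,0],[0,0,0],[0,0,0]],"gripper":[1,1,1,1,1]}'
python3 -m crank '{"travel":[[-0.05,0,0],[-0.1,0,0],[-0.15,0,0],[-0.2,0,0],[-0.25,0,0]],"turn":[[0,0,0],[0,0,0],[0,0,0],[0,0,0],[0,0,0]],"gripper":[1,1,1,1,1]}'
python3 - <<'E'
from workcell import bot
from h import *
f=bot.grab_frame("top");crop(f,265,155,160,110,5,"pics/t2.png")
E
```

```text
clock: 3.7
position: [0.5421, -0.0299, 0.1953]
tool_rot: [-3.141, -0.0, 0.0]
force: [3.5, 2.7, 0.1]
grip_width: 0.0001
finger_force: 1.7
clock: 4.2
position: [0.5396, -0.03, 0.1953]
tool_rot: [3.142, 0.0, 0.0]
force: [3.0, 2.3, -1.1]
grip_width: -0.0002
finger_force: 1.6
```

View pics/t2.png

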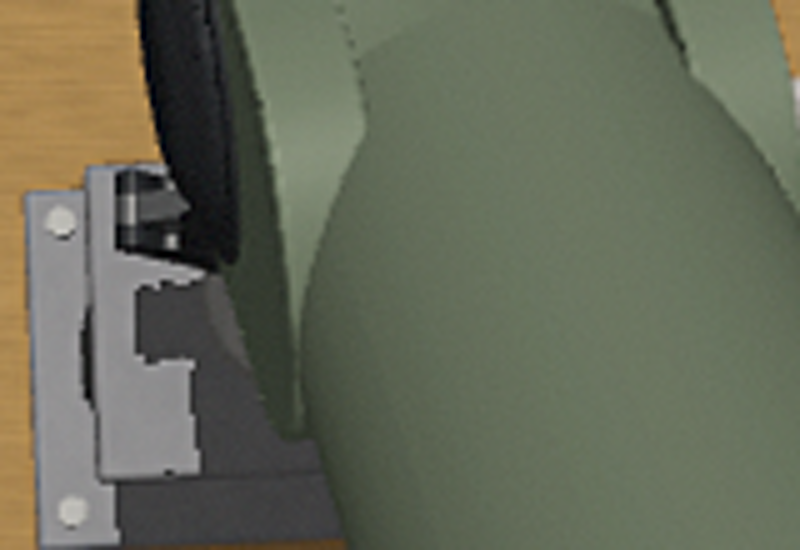

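The arm hides the tab in the top view, so I'll go on by force in small steps.

```bash
python3 -m crank '{"travel":[[-0.05,0,0],[-0.1,0,0],[-0.15,0,0],[-0.2,0,0],[-0.25,0,0]],"turn":[[0,0,0],[0,0,0],[0,0,0],[0,0,0],[0,0,0]],"gripper":[1,1,1,1,1]}'
python3 -m crank '{"travel":[[-0.03,0,0],[-0.06,0,0],[-0.09,0,0],[-0.12,0,0],[-0.15,0,0]],"turn":[[0,0,0],[0,0,0],[0,0,0],[0,0,0],[0,0,0]],"gripper":[1,1,1,1,1]}'
```

```text
clock: 4.75
position: [0.5371, -0.0301, 0.1953]
tool_rot: [3.142, 0.0, 0.0]
force: [2.6, 1.9, -0.3]
grip_width: -0.0002
finger_force: 1.5
clock: 5.25
position: [0.5364, -0.03, 0.1954]
tool_rot: [-3.142, -0.002, 0.0]
force: [10.0, 2.0, -4.3]
grip_width: 0.0001
finger_force: 4.8
```

```bash
python3 -m crank '{"travel":[[0.5,0,0],[2,0,0],[3.5,0,0],[3.5,0,3],[3.5,0,6]],"turn":[[0,0,0],[0,0,0],[0,0,0],[0,0,0],[0,0,0]],"gripper":[1,1,1,1,1]}'
python3 -m crank '{"travel":[[0,-4,0],[0,-8,0],[0,-12,0],[-1,-16,0],[-2,-20,0]],"turn":[[0,0,-8],[0,0,-16],[0,0,-24],[0,0,-32],[0,0,-40]],"gripper":[0.4,0.4,0.4,0.4,0.4]}'
python3 - <<'E'
from workcell import bot
import pickle;from h import *
print(np.round(bot.observe()["qpos"],2))
f=bot.grab_frame("top");pickle.dump(f,open("f3.pkl","wb"));crop(f,265,175,160,100,5,"pics/t3.png")
E
```

```text
clock: 5.75
position: [0.57, -0.0303, 0.2551]
tool_rot: [3.141, 0.003, 0.0]
force: [0.1, 0.5, 0.2]
grip_width: -0.0002
finger_force: 0.0
clock: 6.25
position: [0.5497, -0.2317, 0.2551]
tool_rot: [3.141, 0.001, -0.704]
force: [0.2, -0.1, 0.4]
grip_width: 0.0513
finger_force: 0.0
[ 0.3   0.45 -0.    1.65  0.    1.04 -1.98]
```

View pics/t3.png

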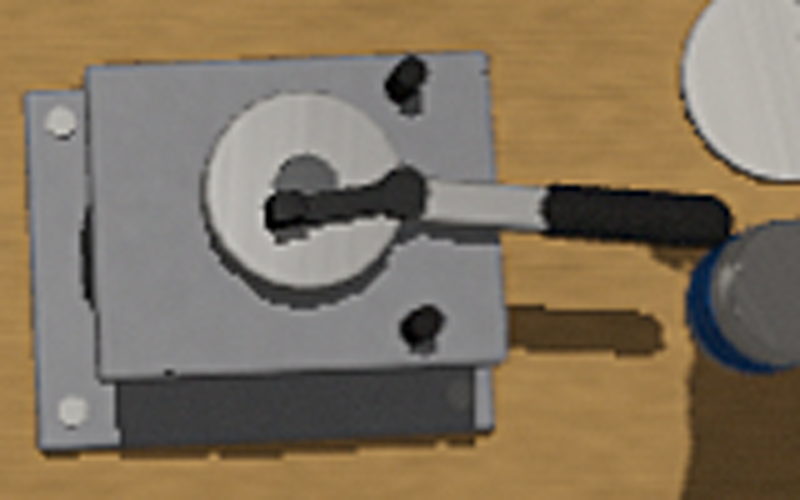

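```bash
python3 -m crank '{"travel":[[0,0,0],[0,0,0],[0,0,0],[0,0,0],[0,0,0]],"turn":[[0,0,8.5],[0,0,17],[0,0,25.5],[0,0,34],[0,0,42.5]],"gripper":[0.4,0.4,0.4,0.4,0.4]}'
python3 -m crank '{"travel":[[0,0,0],[0,0,0],[0,0,0],[0,0,0],[0,0,0]],"turn":[[0,0,8.5],[0,0,17],[0,0,25.5],[0,0,34],[0,0,42.5]],"gripper":[0.4,0.4,0.4,0.4,0.4]}'
python3 -m crank '{"travel":[[0,0,0],[0,0,0],[0,0,0],[0,0,0],[0,0,0]],"turn":[[0,0,8.5],[0,0,17],[0,0,25.5],[0,0,34],[0,0,42]],"gripper":[0.4,0.4,0.4,0.4,0.4]}'
python3 - <<'E'
import pickle;from h import *
f=pickle.load(open("f3.pkl","rb"));g=lambda u,v,z:w(f,265+u/5,175+v/5,z)[:2]
t=g(283,203,.212);l=t-np.array([.5258,-.0737]);print(t,np.arctan2(-l[0],l[1])+.058+.25)
d=pickle.load(open("f0.pkl","rb"))
# objective: swing of lever between frames, finger positions
from workcell import bot;print(np.round(bot.observe()["qpos"],2))
E
```

```text
clock: 6.8
position: [0.5502, -0.23, 0.255]
tool_rot: [-3.141, 0.001, 0.05]
force: [-0.7, 0.4, -0.1]
grip_width: 0.0516
finger_force: 0.0
clock: 7.3
position: [0.5502, -0.23, 0.255]
tool_rot: [-3.141, 0.001, 0.792]
force: [-0.4, -0.2, 0.8]
grip_width: 0.0512
finger_force: 0.0
clock: 7.8
position: [0.5502, -0.23, 0.2551]
tool_rot: [-3.14, 0.0, 1.525]
force: [0.4, 0.9, -0.0]
grip_width: 0.0513
finger_force: 0.0
[ 0.51885088 -0.02847183] 0.4604535879001217
[ 0.65  0.49 -0.51  1.63  0.26  1.09  0.02]
```

```bash
python3 - <<'E'
import pickle;from h import *
a=pickle.load(open("f0.pkl","rb"))["top"];b=pickle.load(open("f3.pkl","rb"))
A=np.array([.5277,-.0395]);hd=-.058
def cost(f,lev):
    # predicted tab-top corners & arm
    piv=A+.034*np.array([np.sin(hd),-np.cos(hd)])
    an=hd+lev-.25;d=np.array([-np.sin(an),np.cos(an)]);n=np.array([d[1],-d[0]])
    return [px(f,[*(piv+(.044+i)*d+j*n),.212]) for i,j in((-.006,-.005),(.006,-.005),(.006,.005),(-.006,.005))]
ims=[]
for f,levs in((a,(0,)),(b,(.44,.5))):
    for lev in levs:
        im=cv2.resize(f["pixels"][190:232,300:360,::-1],None,fx=6,fy=6,interpolation=cv2.INTER_NEAREST)
        q=(np.array(cost(f,lev))+.5-[300,190])*6
        cv2.polylines(im,[q.astype(np.int32)],True,(0,0,255),1);ims.append(im)
cv2.imwrite("pics/fit.png",cv2.resize(np.vstack([np.hstack(ims[:2]),np.hstack([ims[2],ims[2]])]),None,fx=1,fy=1))
E
```

```text
(no output)
```

View pics/fit.png

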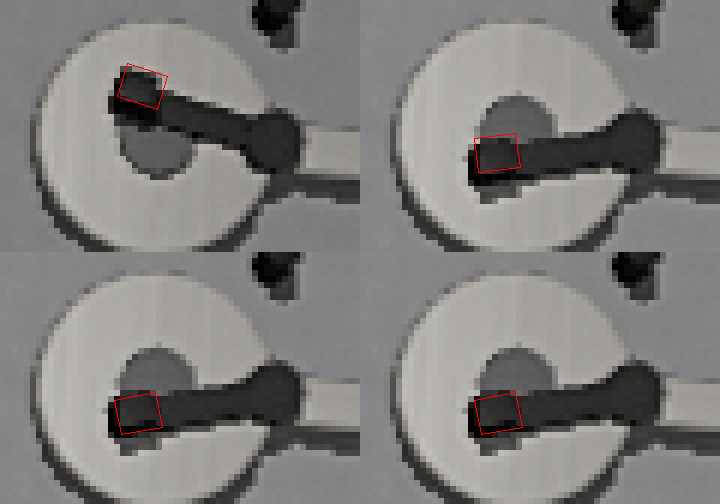

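```bash
python3 - <<'E'
import pickle;from h import *
a=pickle.load(open("f0.pkl","rb"))["top"];b=pickle.load(open("f3.pkl","rb"))
piv=np.array([.5258,-.0737])
for f in(a,b):
    g=cv2.resize(f["pixels"].mean(2).astype(np.float32),None,fx=4,fy=4,interpolation=cv2.INTER_CUBIC)
    out=[]
    for r in(.014,.018,.022,.026,.030,.034,.040,.044,.048):
        th=np.arange(-.7,.7,.01)
        z=.19 if r<.037 else .212
        v=[]
        for t in th:
            p=px(f,[piv[0]-r*np.sin(t),piv[1]+r*np.cos(t),z]);v.append(g[int(round(p[1]*4+1.5)),int(round(p[0]*4+1.5))])
        v=np.array(v);k=v<85;k2=v<70;out.append((r,round(float(th[k].mean()),3),round(float(np.ptp(th[k])),2),int(v.min())))
    print(out)
E
```

```text
[(0.014, -0.305, 0.77, 21), (0.018, -0.305, 0.59, 12), (0.022, -0.28, 0.5, 25), (0.026, -0.222, 0.6, 13), (0.03, -0.186, 0.73, 11), (0.034, -0.159, 0.73, 28), (0.04, -0.095, 0.69, 1), (0.044, -0.15, 0.65, 2), (0.048, -0.134, 0.51, 0)]
[(0.014, 0.165, 0.85, 15), (0.018, 0.15, 0.6, 28), (0.022, 0.175, 0.51, 30), (0.026, 0.15, 0.46, 17), (0.03, 0.088, 0.67, 37), (0.034, 0.114, 0.7, 11), (0.04, 0.156, 0.61, 7), (0.044, 0.194, 0.62, 0), (0.048, 0.215, 0.35, -3)]
```

Arm-edge measurements give a swing of about 0.46 rad, which is too close to 0.475 to trust. I'll push it home again and hold.

```bash
python3 -m crank '{"travel":[[1,4,0],[2,8,0],[3,12,0],[3,16,0],[3,20,0]],"turn":[[0,0,0],[0,0,0],[0,0,0],[0,0,0],[0,0,0]],"gripper":[1,1,1,1,1]}'
python3 -m crank '{"travel":[[0,0,-2],[0,0,-4],[0,0,-6],[0,0,-6],[0,0,-6]],"turn":[[0,0,0],[0,0,0],[0,0,0],[0,0,0],[0,0,0]],"gripper":[1,1,1,1,1]}'
python3 -m crank '{"travel":[[-1,0,0],[-2,0,0],[-2.7,0,0],[-3.1,0,0],[-3.4,0,0]],"turn":[[0,0,0],[0,0,0],[0,0,0],[0,0,0],[0,0,0]],"gripper":[1,1,1,1,1]}'
```

```text
clock: 8.3
position: [0.5802, -0.0285, 0.255]
tool_rot: [-3.14, 0.0, 1.519]
force: [0.7, -0.6, 0.4]
grip_width: 0.0003
finger_force: 0.0
clock: 8.8
position: [0.5806, -0.03, 0.1956]
tool_rot: [-3.141, 0.0, 1.519]
force: [0.7, -0.1, 0.0]
grip_width: 0.0001
finger_force: 0.0
clock: 9.3
position: [0.5463, -0.0301, 0.1957]
tool_rot: [3.141, 0.0, 1.519]
force: [0.9, -1.4, 0.0]
grip_width: 0.0001
finger_force: 0.0
```

```bash
python3 -m crank '{"travel":[[-0.08,0,0],[-0.16,0,0],[-0.24,0,0],[-0.32,0,0],[-0.4,0,0]],"turn":[[0,0,0],[0,0,0],[0,0,0],[0,0,0],[0,0,0]],"gripper":[1,1,1,1,1]}'
python3 -m crank '{"travel":[[-0.03,0,0],[-0.06,0,0],[-0.09,0,0],[-0.12,0,0],[-0.15,0,0]],"turn":[[0,0,0],[0,0,0],[0,0,0],[0,0,0],[0,0,0]],"gripper":[1,1,1,1,1]}'
```

```text
clock: 9.8
position: [0.5426, -0.03, 0.1952]
tool_rot: [-3.142, -0.0, 1.519]
force: [0.3, -0.8, 0.1]
grip_width: -0.0003
finger_force: 0.0
clock: 10.3
position: [0.5411, -0.03, 0.1953]
tool_rot: [-3.142, -0.0, 1.519]
force: [-0.7, -0.8, -0.4]
grip_width: -0.0003
finger_force: 0.0
```

```bash
python3 -m crank '{"travel":[[-0.03,0,0],[-0.06,0,0],[-0.09,0,0],[-0.12,0,0],[-0.12,0,0]],"turn":[[0,0,0],[0,0,0],[0,0,0],[0,0,0],[0,0,0]],"gripper":[1,1,1,1,1]}'
```

```text
clock: 10.8
position: [0.54, -0.03, 0.1953]
tool_rot: [3.141, 0.0, 1.519]
force: [0.5, -0.5, -1.0]
grip_width: -0.0002
finger_force: 0.2
```

```bash
python3 -m crank '{"travel":[[-0.02,0,0],[-0.04,0,0],[-0.06,0,0],[-0.08,0,0],[-0.08,0,0]],"turn":[[0,0,0],[0,0,0],[0,0,0],[0,0,0],[0,0,0]],"gripper":[1,1,1,1,1]}'
```

```text
clock: 11.3
position: [0.5394, -0.03, 0.1954]
tool_rot: [3.141, -0.0, 1.519]
force: [4.8, -0.3, -1.6]
grip_width: -0.0002
finger_force: 2.1
```

```bash
python3 -m crank '{"travel":[[-0.01,0,0],[-0.02,0,0],[-0.03,0,0],[-0.04,0,0],[-0.04,0,0]],"turn":[[0,0,0],[0,0,0],[0,0,0],[0,0,0],[0,0,0]],"gripper":[1,1,1,1,1]}'
```

```text
clock: 11.8
position: [0.5392, -0.03, 0.1954]
tool_rot: [3.141, -0.0, 1.519]
force: [7.4, -0.4, -1.2]
grip_width: -0.0002
finger_force: 3.2
```

```bash
python3 -m crank '{"travel":[[-0.01,0,0],[-0.02,0,0],[-0.03,0,0],[-0.04,0,0],[-0.04,0,0]],"turn":[[0,0,0],[0,0,0],[0,0,0],[0,0,0],[0,0,0]],"gripper":[1,1,1,1,1]}'
```

```text
clock: 12.3
position: [0.5391, -0.03, 0.1955]
tool_rot: [3.14, -0.0, 1.519]
force: [8.5, -0.6, -3.6]
grip_width: 0.0003
finger_force: 4.0
```

Two separate contacts give a sharply rising force at the same place, so the lever is home. Next I retreat and straddle the grip with fingers half open.

```bash
python3 -m crank '{"travel":[[0.5,0,0],[2,0,0],[3.5,0,0],[3.5,0,3],[3.5,0,6]],"turn":[[0,0,0],[0,0,0],[0,0,0],[0,0,0],[0,0,0]],"gripper":[1,1,1,0.6,0.6]}'
python3 -m crank '{"travel":[[-1,-3,0],[-2.5,-7,0],[-4,-11,0],[-5.3,-12.9,0],[-5.3,-12.9,0]],"turn":[[0,0,0],[0,0,0],[0,0,0],[0,0,0],[0,0,0]],"gripper":[0.55,0.55,0.55,0.55,0.55]}'
python3 - <<'E'
from workcell import bot
from h import *
f=bot.grab_frame("scene");crop(f,145,90,160,120,4,"pics/s4.png")
E
```

```text
clock: 12.8
position: [0.5728, -0.0298, 0.2552]
tool_rot: [-3.138, -0.0, 1.519]
force: [0.1, -0.5, 0.1]
grip_width: 0.0282
finger_force: 0.0
clock: 13.3
position: [0.5184, -0.1623, 0.255]
tool_rot: [-3.14, 0.001, 1.514]
force: [0.2, 0.8, 0.0]
grip_width: 0.0381
finger_force: 0.0
```

View pics/s4.png

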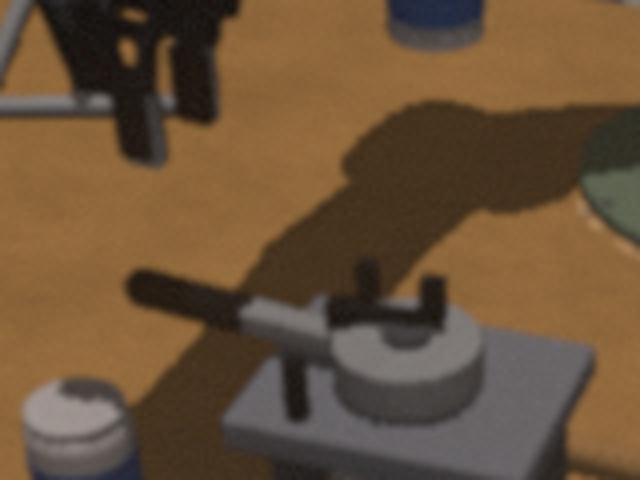

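The view shows the lever over at the new side (tab at about (433,295)) and the fingers raised above the grip. I'll lower them astride the grip and work out the arc rows.

```bash
python3 -m crank '{"travel":[[0.1,0,-2.5],[0.1,0,-5],[0.1,0,-7.5],[0.1,0,-9.5],[0.1,0,-10.2]],"turn":[[0,0,0],[0,0,0],[0,0,0],[0,0,0],[0,0,0]],"gripper":[0.55,0.55,0.55,0.64,0.64]}'
cat > arc.py <<'E'
import numpy as np
p=lambda t:np.array([52.75+12.2*np.sin(t),-3.9-12.2*np.cos(t)])
def arc(a,b,n=5):
    print(round(a,3),"->",round(b,3),[[*np.round(p(t)-p(a),2).tolist(),0] for t in np.linspace(a,b,n+1)[1:]],[[0,0,round(np.degrees(t-a),1)] for t in np.linspace(a,b,n+1)[1:]])
E
python3 - <<'E'
from arc import *
arc(-.058,-.314);arc(-.314,-.57)
for a in(-.57,-.285,0,.285):arc(a,a+.285)
for a in(.57,.19,-.19):arc(a,a-.38)
E
```

```text
clock: 13.85
position: [0.5209, -0.1575, 0.1515]
tool_rot: [-3.139, -0.001, 1.52]
force: [-0.2, -0.2, -0.6]
grip_width: 0.031
finger_force: 0.0
-0.058 -> -0.314 [[-0.62, 0.05, 0], [-1.24, 0.14, 0], [-1.86, 0.25, 0], [-2.46, 0.4, 0], [-3.06, 0.58, 0]] [[0, 0, np.float64(-2.9)], [0, 0, np.float64(-5.9)], [0, 0, np.float64(-8.8)], [0, 0, np.float64(-11.7)], [0, 0, np.float64(-14.7)]]
-0.314 -> -0.57 [[-0.59, 0.21, 0], [-1.17, 0.45, 0], [-1.73, 0.71, 0], [-2.28, 1.01, 0], [-2.82, 1.33, 0]] [[0, 0, np.float64(-2.9)], [0, 0, np.float64(-5.9)], [0, 0, np.float64(-8.8)], [0, 0, np.float64(-11.7)], [0, 0, np.float64(-14.7)]]
-0.57 -> -0.285 [[0.6, -0.36, 0], [1.21, -0.68, 0], [1.84, -0.97, 0], [2.49, -1.22, 0], [3.15, -1.44, 0]] [[0, 0, np.float64(3.3)], [0, 0, np.float64(6.5)], [0, 0, np.float64(9.8)], [0, 0, np.float64(13.1)], [0, 0, np.float64(16.3)]]
-0.285 -> 0.0 [[0.67, -0.18, 0], [1.35, -0.31, 0], [2.04, -0.41, 0], [2.74, -0.47, 0], [3.43, -0.49, 0]] [[0, 0, np.float64(3.3)], [0, 0, np.float64(6.5)], [0, 0, np.float64(9.8)], [0, 0, np.float64(13.1)], [0, 0, np.float64(16.3)]]
0 -> 0.28
[... 464 characters left out ...]
-0.47, 0], [-1.63, -0.88, 0], [-2.49, -1.22, 0], [-3.38, -1.5, 0], [-4.28, -1.71, 0]] [[0, 0, np.float64(-4.4)], [0, 0, np.float64(-8.7)], [0, 0, np.float64(-13.1)], [0, 0, np.float64(-17.4)], [0, 0, np.float64(-21.8)]]
0.19 -> -0.19 [[-0.92, -0.14, 0], [-1.84, -0.21, 0], [-2.77, -0.21, 0], [-3.69, -0.14, 0], [-4.61, 0.0, 0]] [[0, 0, np.float64(-4.4)], [0, 0, np.float64(-8.7)], [0, 0, np.float64(-13.1)], [0, 0, np.float64(-17.4)], [0, 0, np.float64(-21.8)]]
-0.19 -> -0.57 [[-0.9, 0.21, 0], [-1.79, 0.49, 0], [-2.65, 0.83, 0], [-3.48, 1.24, 0], [-4.28, 1.71, 0]] [[0, 0, np.float64(-4.4)], [0, 0, np.float64(-8.7)], [0, 0, np.float64(-13.1)], [0, 0, np.float64(-17.4)], [0, 0, np.float64(-21.8)]]
```

```bash
python3 -m crank '{"travel":[[-0.6,0,0],[-1.25,0.1,0],[-1.85,0.2,0],[-2.5,0.3,0],[-3.1,0.5,0]],"turn":[[0,0,-3],[0,0,-6],[0,0,-9],[0,0,-12],[0,0,-15]],"gripper":[0.64,0.64,0.64,0.64,0.64]}'
python3 -m crank '{"travel":[[-0.6,0.2,0],[-1.15,0.45,0],[-1.75,0.7,0],[-2.3,1,0],[-2.8,1.3,0]],"turn":[[0,0,-3],[0,0,-6],[0,0,-9],[0,0,-12],[0,0,-14.5]],"gripper":[0.64,0.64,0.64,0.64,0.64]}'
```

```text
clock: 14.35
position: [0.4913, -0.1531, 0.1541]
tool_rot: [3.14, -0.001, 1.256]
force: [3.1, 0.3, -0.7]
grip_width: 0.031
finger_force: 1.3
clock: 14.85
position: [0.4635, -0.1401, 0.1542]
tool_rot: [3.14, -0.001, 1.003]
force: [4.3, 0.3, -1.1]
grip_width: 0.0311
finger_force: 1.5
```

```bash
python3 -m crank '{"travel":[[0.6,-0.35,0],[1.2,-0.7,0],[1.85,-0.95,0],[2.5,-1.2,0],[3.15,-1.45,0]],"turn":[[0,0,3],[0,0,6.5],[0,0,10],[0,0,13],[0,0,16.5]],"gripper":[0.64,0.64,0.64,0.64,0.64]}'
python3 -m crank '{"travel":[[0.7,-0.2,0],[1.35,-0.3,0],[2.05,-0.4,0],[2.75,-0.45,0],[3.45,-0.5,0]],"turn":[[0,0,3],[0,0,6.5],[0,0,10],[0,0,13],[0,0,16.5]],"gripper":[0.64,0.64,0.64,0.64,0.64]}'
python3 -m crank '{"travel":[[0.7,0,0],[1.4,0.1,0],[2.1,0.2,0],[2.75,0.3,0],[3.45,0.5,0]],"turn":[[0,0,3],[0,0,6.5],[0,0,10],[0,0,13],[0,0,16.5]],"gripper":[0.64,0.64,0.64,0.64,0.64]}'
```

```text
clock: 15.35
position: [0.4939, -0.1547, 0.1538]
tool_rot: [-3.14, 0.0, 1.295]
force: [-6.0, 3.8, 3.5]
grip_width: 0.0304
finger_force: 3.6
clock: 15.85
position: [0.5276, -0.1603, 0.1537]
tool_rot: [-3.139, 0.0, 1.582]
force: [-10.5, -0.2, 5.4]
grip_width: 0.0307
finger_force: 4.9
clock: 16.35
position: [0.5622, -0.156, 0.1537]
tool_rot: [-3.139, 0.001, 1.87]
force: [-9.2, -6.0, 5.4]
grip_width: 0.0308
finger_force: 5.0
```

```bash
python3 -m crank '{"travel":[[0.65,0.2,0],[1.3,0.45,0],[1.95,0.75,0],[2.55,1.1,0],[3.05,1.4,0]],"turn":[[0,0,3],[0,0,6.5],[0,0,10],[0,0,13],[0,0,16]],"gripper":[0.64,0.64,0.64,0.64,0.64]}'
python3 -m crank '{"travel":[[0.05,0.03,0],[0.1,0.06,0],[0.15,0.1,0],[0.2,0.13,0],[0.2,0.13,0]],"turn":[[0,0,0],[0,0,0],[0,0,1],[0,0,1],[0,0,1]],"gripper":[0.64,0.64,0.64,0.64,0.64]}'
```

```text
clock: 16.85
position: [0.5931, -0.1426, 0.1538]
tool_rot: [-3.139, 0.001, 2.148]
force: [-6.9, -9.3, 3.7]
grip_width: 0.0307
finger_force: 5.0
clock: 17.35
position: [0.5948, -0.1412, 0.1537]
tool_rot: [-3.139, 0.001, 2.164]
force: [-5.7, -7.5, 2.4]
grip_width: 0.031
finger_force: 4.5
```

```bash
python3 -m crank '{"travel":[[-0.8,-0.5,0],[-1.65,-0.9,0],[-2.5,-1.25,0],[-3.4,-1.55,0],[-4.4,-1.8,0]],"turn":[[0,0,-4.5],[0,0,-9],[0,0,-13],[0,0,-17.5],[0,0,-22.5]],"gripper":[0.64,0.64,0.64,0.64,0.64]}'
python3 -m crank '{"travel":[[-0.9,-0.15,0],[-1.85,-0.2,0],[-2.75,-0.2,0],[-3.7,-0.15,0],[-4.6,0,0]],"turn":[[0,0,-4.5],[0,0,-9],[0,0,-13],[0,0,-17.5],[0,0,-22]],"gripper":[0.64,0.64,0.64,0.64,0.64]}'
python3 -m crank '{"travel":[[-0.9,0.2,0],[-1.8,0.5,0],[-2.65,0.85,0],[-3.5,1.25,0],[-4.3,1.7,0]],"turn":[[0,0,-4.5],[0,0,-9],[0,0,-13],[0,0,-17.5],[0,0,-22]],"gripper":[0.64,0.64,0.64,0.64,0.64]}'
```

```text
clock: 17.85
position: [0.5521, -0.1572, 0.154]
tool_rot: [3.14, -0.0, 1.77]
force: [2.4, 2.9, -2.0]
grip_width: 0.0308
finger_force: 1.6
clock: 18.35
position: [0.5062, -0.1572, 0.1541]
tool_rot: [3.14, -0.001, 1.386]
force: [3.4, 1.2, -0.4]
grip_width: 0.0306
finger_force: 1.6
clock: 18.85
position: [0.4634, -0.1402, 0.1542]
tool_rot: [3.14, -0.001, 1.002]
force: [4.5, 0.4, -0.8]
grip_width: 0.0306
finger_force: 1.6
```

Back at the cw end with only drag forces. Second loosening stroke.

```bash
python3 -m crank '{"travel":[[0.6,-0.35,0],[1.2,-0.7,0],[1.85,-0.95,0],[2.5,-1.2,0],[3.15,-1.45,0]],"turn":[[0,0,3],[0,0,6.5],[0,0,10],[0,0,13],[0,0,16.5]],"gripper":[0.64,0.64,0.64,0.64,0.64]}'
python3 -m crank '{"travel":[[0.7,-0.2,0],[1.35,-0.3,0],[2.05,-0.4,0],[2.75,-0.45,0],[3.45,-0.5,0]],"turn":[[0,0,3],[0,0,6.5],[0,0,10],[0,0,13],[0,0,16.5]],"gripper":[0.64,0.64,0.64,0.64,0.64]}'
python3 -m crank '{"travel":[[0.7,0,0],[1.4,0.1,0],[2.1,0.2,0],[2.75,0.3,0],[3.45,0.5,0]],"turn":[[0,0,3],[0,0,6.5],[0,0,10],[0,0,13],[0,0,16.5]],"gripper":[0.64,0.64,0.64,0.64,0.64]}'
python3 -m crank '{"travel":[[0.65,0.2,0],[1.3,0.45,0],[1.95,0.75,0],[2.55,1.1,0],[3.2,1.5,0]],"turn":[[0,0,3],[0,0,6.5],[0,0,10],[0,0,13],[0,0,16.5]],"gripper":[0.64,0.64,0.64,0.64,0.64]}'
```

```text
clock: 19.35
position: [0.4942, -0.1549, 0.1539]
tool_rot: [-3.141, -0.0, 1.295]
force: [-3.5, 2.7, 2.1]
grip_width: 0.031
finger_force: 2.1
clock: 19.85
position: [0.5276, -0.1604, 0.1537]
tool_rot: [-3.139, 0.0, 1.582]
force: [-9.8, -0.9, 5.6]
grip_width: 0.0306
finger_force: 4.9
clock: 20.35
position: [0.5622, -0.1561, 0.1537]
tool_rot: [-3.139, 0.001, 1.87]
force: [-8.4, -5.3, 5.0]
grip_width: 0.0306
finger_force: 5.0
clock: 20.85
position: [0.5945, -0.1419, 0.1538]
tool_rot: [-3.139, 0.001, 2.157]
force: [-7.2, -9.3, 3.4]
grip_width: 0.0308
finger_force: 5.1
```

```bash
python3 -m crank '{"travel":[[-0.8,-0.5,0],[-1.65,-0.9,0],[-2.5,-1.25,0],[-3.4,-1.55,0],[-4.4,-1.8,0]],"turn":[[0,0,-4.5],[0,0,-9],[0,0,-13],[0,0,-17.5],[0,0,-22.5]],"gripper":[0.64,0.64,0.64,0.64,0.64]}'
python3 -m crank '{"travel":[[-0.9,-0.15,0],[-1.85,-0.2,0],[-2.75,-0.2,0],[-3.7,-0.15,0],[-4.6,0,0]],"turn":[[0,0,-4.5],[0,0,-9],[0,0,-13],[0,0,-17.5],[0,0,-22]],"gripper":[0.64,0.64,0.64,0.64,0.64]}'
python3 -m crank '{"travel":[[-0.9,0.2,0],[-1.8,0.5,0],[-2.65,0.85,0],[-3.5,1.25,0],[-4.2,1.7,0]],"turn":[[0,0,-4.5],[0,0,-9],[0,0,-13],[0,0,-17.5],[0,0,-21.5]],"gripper":[0.64,0.64,0.64,0.64,0.64]}'
```

```text
clock: 21.35
position: [0.5515, -0.1576, 0.154]
tool_rot: [3.14, -0.0, 1.761]
force: [2.2, 2.1, -1.5]
grip_width: 0.0308
finger_force: 1.6
clock: 21.85
position: [0.5057, -0.1577, 0.1541]
tool_rot: [3.14, -0.001, 1.377]
force: [2.8, 2.0, -0.7]
grip_width: 0.0308
finger_force: 1.6
clock: 22.35
position: [0.4637, -0.1409, 0.1542]
tool_rot: [3.14, -0.001, 1.002]
force: [3.3, -1.0, 0.2]
grip_width: 0.0305
finger_force: 1.6
```

```bash
python3 -m crank '{"travel":[[0.6,-0.35,0],[1.2,-0.7,0],[1.85,-0.95,0],[2.5,-1.2,0],[3.15,-1.4,0]],"turn":[[0,0,3],[0,0,6.5],[0,0,10],[0,0,13],[0,0,16.5]],"gripper":[0.64,0.64,0.64,0.64,0.64]}'
python3 -m crank '{"travel":[[0.7,-0.2,0],[1.35,-0.3,0],[2.05,-0.4,0],[2.75,-0.45,0],[3.45,-0.5,0]],"turn":[[0,0,3],[0,0,6.5],[0,0,10],[0,0,13],[0,0,16.5]],"gripper":[0.64,0.64,0.64,0.64,0.64]}'
python3 -m crank '{"travel":[[0.7,0,0],[1.4,0.1,0],[2.1,0.2,0],[2.75,0.3,0],[3.45,0.5,0]],"turn":[[0,0,3],[0,0,6.5],[0,0,10],[0,0,13],[0,0,16.5]],"gripper":[0.64,0.64,0.64,0.64,0.64]}'
python3 -m crank '{"travel":[[0.65,0.2,0],[1.3,0.45,0],[1.95,0.75,0],[2.55,1.1,0],[3.2,1.5,0]],"turn":[[0,0,3],[0,0,6.5],[0,0,10],[0,0,13],[0,0,16.5]],"gripper":[0.64,0.64,0.64,0.64,0.64]}'
```

```text
clock: 22.85
position: [0.4946, -0.1551, 0.1538]
tool_rot: [-3.141, 0.0, 1.295]
force: [-5.5, -0.3, 2.7]
grip_width: 0.0305
finger_force: 2.4
clock: 23.35
position: [0.528, -0.1605, 0.1536]
tool_rot: [-3.139, 0.001, 1.582]
force: [-10.0, -1.3, 5.0]
grip_width: 0.0307
finger_force: 4.9
clock: 23.85
position: [0.5626, -0.1561, 0.1537]
tool_rot: [-3.139, 0.0, 1.87]
force: [-8.3, -6.3, 3.5]
grip_width: 0.0308
finger_force: 5.0
clock: 24.35
position: [0.5949, -0.1418, 0.1537]
tool_rot: [-3.139, 0.001, 2.157]
force: [-6.7, -8.6, 3.0]
grip_width: 0.0309
finger_force: 5.0
```

Three full driving strokes, each at about 10 N. Now I let go, rise clear and check.

```bash
python3 -m crank '{"travel":[[-0.2,-0.1,0],[-0.4,-0.25,0],[-0.4,-0.25,0],[-0.4,-0.25,1],[-0.4,-0.25,4]],"turn":[[0,0,0],[0,0,0],[0,0,0],[0,0,0],[0,0,0]],"gripper":[0.5,0.5,0.5,0.5,0.5]}'
python3 -m crank '{"travel":[[0,0,4],[0,0,8],[0,-4,10],[0,-8,10],[0,-12,10]],"turn":[[0,0,0],[0,0,0],[0,0,0],[0,0,0],[0,0,0]],"gripper":[0.5,0.5,0.5,0.5,0.5]}'
python3 -m crank '{"travel":[[0,-4,0],[0,-8,0],[0,-8,0],[0,-8,0],[0,-8,0]],"turn":[[0,0,0],[0,0,0],[0,0,0],[0,0,0],[0,0,0]],"gripper":[0.5,0.5,0.5,0.5,0.5]}'
python3 - <<'E'
from workcell import bot
from h import *
f=bot.grab_frame("top");crop(f,170,165,270,160,2.9,"pics/t5.png")
E
```

```text
clock: 24.85
position: [0.5903, -0.1429, 0.1925]
tool_rot: [-3.14, -0.003, 2.156]
force: [-0.6, -0.6, 0.3]
grip_width: 0.0428
finger_force: 0.0
clock: 25.35
position: [0.5916, -0.2645, 0.2954]
tool_rot: [3.14, 0.002, 2.156]
force: [0.5, 0.1, -0.9]
grip_width: 0.0427
finger_force: 0.0
clock: 25.85
position: [0.5917, -0.3419, 0.294]
tool_rot: [3.141, 0.0, 2.157]
force: [0.2, 0.9, -0.7]
grip_width: 0.043
finger_force: 0.0
```

View pics/t5.png

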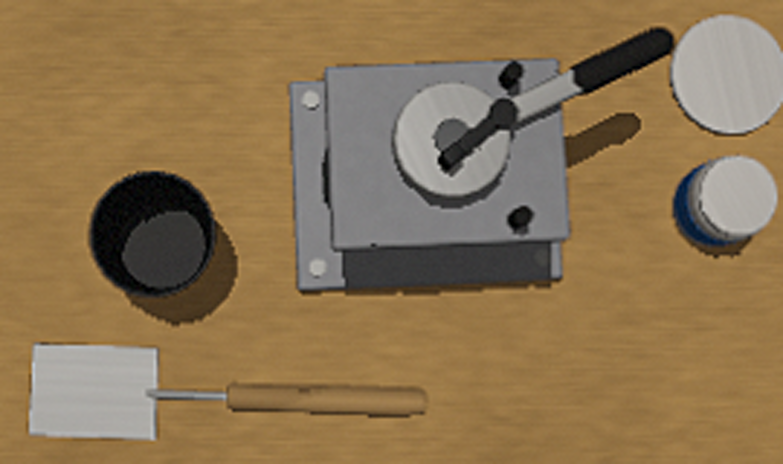

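The handle rests at +0.5 rad, short of the ccw post (510,75). The lever is on the loosening side (tab at about (452,157)), and the cup, spatula, lid and tin are undisturbed. One numeric check of the lever, then I hand in.

```bash
python3 - <<'E'
from workcell import bot
from h import *
f=bot.grab_frame("top");g=lambda u,v,z:w(f,170+u/2.9,165+v/2.9,z)[:2]
p=g(503,112,.19);t=g(450,155,.212);e=g(671,38,.172);A=np.array([.5275,-.039])
h=e-A;hd=np.arctan2(h[0],-h[1]);l=t-p;L=np.arctan2(-l[0],l[1]);print("handle",hd,"lever",L-hd+.25,np.hypot(*l))
E
```

```text
handle 0.44286961460954977 lever 0.5051247038592249 0.045985737172511684
```

The handle reads 0.44 rather than the 0.54 the stroke implied, so my stroke lengths may be overestimated. I'll recheck that angle before handing in.

```bash
python3 - <<'E'
from workcell import bot
from h import *
f=bot.grab_frame("top");I=f["pixels"].astype(int)
# black grip blob
m=np.zeros(I.shape[:2],np.uint8);m[170:205,365:405]=(I.max(2)[170:205,365:405]<60)
n,lab,st,c=cv2.connectedComponentsWithStats(m);k=1+np.argmax(st[1:,4]);ys,xs=np.where(lab==k)
P=np.array([w(f,x,y,.176)[:2] for x,y in zip(xs,ys)]);C=P.mean(0);d=np.linalg.svd(P-C)[2][0];d*=-np.sign(d[1])
A=np.array([.5275,-.039]);h=C-A
print(st[k],"centre",C,"r",np.hypot(*h),"ang",np.arctan2(h[0],-h[1]),"axis ang",np.arctan2(d[0],-d[1]))
print(bot.observe()["clock"],bot.observe()["position"])
E
```

```text
[367 175  35  23 364] centre [ 0.5803772  -0.14707139] r 0.1203138529086646 ang 0.4550351186929487 axis ang 0.4425896916623796
26.0 [ 0.59167252 -0.34211616  0.29385197]
```

The grip blob confirms about 0.45 rad, so the fingers ran 0.13 rad ahead of the bar. Three strokes then give at least about 1.7 rad. A fourth stroke gives a safe margin, so I'll do one.

```bash
python3 -m crank '{"travel":[[0,5,0],[-0.5,10,0],[-1.1,15,0],[-1.1,19.5,0],[-1.1,19.5,0]],"turn":[[0,0,-4],[0,0,-7.5],[0,0,-7.5],[0,0,-7.5],[0,0,-7.5]],"gripper":[0.5,0.5,0.5,0.5,0.5]}'
python3 -m crank '{"travel":[[0,0,-4],[0,0,-8],[0,0,-12],[0,0,-14],[0,0,-14]],"turn":[[0,0,0],[0,0,0],[0,0,0],[0,0,0],[0,0,0]],"gripper":[0.5,0.5,0.5,0.64,0.64]}'
python3 - <<'E'
from arc import *
for a in(.45,.11,-.23):arc(a,a-.34)
E
```

```text
clock: 26.5
position: [0.5806, -0.1407, 0.2946]
tool_rot: [3.14, -0.001, 2.034]
force: [1.5, -0.8, 0.8]
grip_width: 0.0427
finger_force: 0.0
clock: 27.0
position: [0.579, -0.1475, 0.151]
tool_rot: [-3.139, -0.003, 2.026]
force: [-0.1, 0.3, 0.6]
grip_width: 0.0307
finger_force: 0.0
0.45 -> 0.11 [[-0.76, -0.34, 0], [-1.54, -0.62, 0], [-2.34, -0.85, 0], [-3.15, -1.02, 0], [-3.97, -1.14, 0]] [[0, 0, np.float64(-3.9)], [0, 0, np.float64(-7.8)], [0, 0, np.float64(-11.7)], [0, 0, np.float64(-15.6)], [0, 0, np.float64(-19.5)]]
0.11 -> -0.23 [[-0.83, -0.06, 0], [-1.66, -0.07, 0], [-2.48, -0.02, 0], [-3.31, 0.09, 0], [-4.12, 0.25, 0]] [[0, 0, np.float64(-3.9)], [0, 0, np.float64(-7.8)], [0, 0, np.float64(-11.7)], [0, 0, np.float64(-15.6)], [0, 0, np.float64(-19.5)]]
-0.23 -> -0.57 [[-0.8, 0.22, 0], [-1.58, 0.49, 0], [-2.35, 0.81, 0], [-3.09, 1.18, 0], [-3.8, 1.61, 0]] [[0, 0, np.float64(-3.9)], [0, 0, np.float64(-7.8)], [0, 0, np.float64(-11.7)], [0, 0, np.float64(-15.6)], [0, 0, np.float64(-19.5)]]
```

```bash
python3 -m crank '{"travel":[[-0.75,-0.35,0],[-1.55,-0.6,0],[-2.35,-0.85,0],[-3.15,-1,0],[-3.95,-1.15,0]],"turn":[[0,0,-4],[0,0,-8],[0,0,-11.5],[0,0,-15.5],[0,0,-19.5]],"gripper":[0.64,0.64,0.64,0.64,0.64]}'
python3 -m crank '{"travel":[[-0.85,-0.05,0],[-1.65,-0.05,0],[-2.5,0,0],[-3.3,0.1,0],[-4.1,0.25,0]],"turn":[[0,0,-4],[0,0,-8],[0,0,-11.5],[0,0,-15.5],[0,0,-19.5]],"gripper":[0.64,0.64,0.64,0.64,0.64]}'
python3 -m crank '{"travel":[[-0.8,0.2,0],[-1.6,0.5,0],[-2.35,0.8,0],[-3.1,1.2,0],[-3.7,1.6,0]],"turn":[[0,0,-4],[0,0,-8],[0,0,-11.5],[0,0,-15.5],[0,0,-19]],"gripper":[0.64,0.64,0.64,0.64,0.64]}'
```

```text
clock: 27.5
position: [0.5418, -0.1591, 0.1552]
tool_rot: [3.139, 0.0, 1.683]
force: [3.6, 2.2, -0.4]
grip_width: 0.0312
finger_force: 1.3
clock: 28.0
position: [0.501, -0.1567, 0.1553]
tool_rot: [3.138, -0.001, 1.342]
force: [4.0, 1.1, -0.2]
grip_width: 0.031
finger_force: 1.3
clock: 28.5
position: [0.464, -0.1409, 0.1552]
tool_rot: [3.138, -0.001, 1.01]
force: [3.8, -2.6, 0.9]
grip_width: 0.031
finger_force: 1.6
```

```bash
python3 -m crank '{"travel":[[0.6,-0.35,0],[1.2,-0.7,0],[1.85,-0.95,0],[2.5,-1.2,0],[3.15,-1.4,0]],"turn":[[0,0,3],[0,0,6.5],[0,0,10],[0,0,13],[0,0,16.5]],"gripper":[0.64,0.64,0.64,0.64,0.64]}'
python3 -m crank '{"travel":[[0.7,-0.2,0],[1.35,-0.3,0],[2.05,-0.4,0],[2.75,-0.45,0],[3.45,-0.5,0]],"turn":[[0,0,3],[0,0,6.5],[0,0,10],[0,0,13],[0,0,16.5]],"gripper":[0.64,0.64,0.64,0.64,0.64]}'
python3 -m crank '{"travel":[[0.7,0,0],[1.4,0.1,0],[2.1,0.2,0],[2.75,0.3,0],[3.45,0.5,0]],"turn":[[0,0,3],[0,0,6.5],[0,0,10],[0,0,13],[0,0,16.5]],"gripper":[0.64,0.64,0.64,0.64,0.64]}'
python3 -m crank '{"travel":[[0.65,0.2,0],[1.3,0.45,0],[1.95,0.75,0],[2.55,1.1,0],[3.2,1.5,0]],"turn":[[0,0,3],[0,0,6.5],[0,0,10],[0,0,13],[0,0,16.5]],"gripper":[0.64,0.64,0.64,0.64,0.64]}'
python3 -m crank '{"travel":[[-0.2,-0.1,0],[-0.4,-0.25,0],[-0.4,-0.25,0],[-0.4,-0.25,1],[-0.4,-0.25,4]],"turn":[[0,0,0],[0,0,0],[0,0,0],[0,0,0],[0,0,0]],"gripper":[0.5,0.5,0.5,0.5,0.5]}'
python3 -m crank '{"travel":[[0,0,4],[0,0,8],[0,-4,10],[0,-8,10],[0,-12,10]],"turn":[[0,0,0],[0,0,0],[0,0,0],[0,0,0],[0,0,0]],"gripper":[0.5,0.5,0.5,0.5,0.5]}'
python3 -m crank '{"travel":[[0,-4,0],[0,-8,0],[0,-8,0],[0,-8,0],[0,-8,0]],"turn":[[0,0,0],[0,0,0],[0,0,0],[0,0,0],[0,0,0]],"gripper":[0.5,0.5,0.5,0.5,0.5]}'
python3 - <<'E'
from workcell import bot
from h import *
f=bot.grab_frame("top");crop(f,170,165,270,160,2.9,"pics/t6.png")
E
```

```text
clock: 29.0
position: [0.4949, -0.1551, 0.1549]
tool_rot: [3.14, 0.0, 1.303]
force: [-5.5, 0.1, 2.6]
grip_width: 0.0307
finger_force: 2.4
clock: 29.5
position: [0.5283, -0.1606, 0.1548]
tool_rot: [-3.14, 0.001, 1.591]
force: [-10.0, 0.2, 3.9]
grip_width: 0.0311
finger_force: 4.9
clock: 30.0
position: [0.5628, -0.1561, 0.1549]
tool_rot: [-3.14, 0.002, 1.878]
force: [-8.8, -5.6, 3.7]
grip_width: 0.031
finger_force: 4.9
clock: 30.5
position: [0.5951, -0.1418, 0.1549]
tool_rot: [-3.14, 0.002, 2.165]
force: [-7.3, -8.0, 1.7]
grip_width: 0.0306
finger_force: 5.0
clock: 31.0
position: [0.5903, -0.1425, 0.1926]
tool_rot: [-3.14, -0.002, 2.164]
force: [0.0, -1.2, 1.4]
grip_width: 0.0429
finger_force: 0.0
clock: 31.5
position: [0.5915, -0.264, 0.2954]
tool_rot: [3.14, 0.002, 2.165]
force: [0.0, -0.6, -0.3]
grip_width: 0.0428
finger_force: 0.0
clock: 32.0
position: [0.5917, -0.3414, 0.294]
tool_rot: [3.141, 0.0, 2.166]
force: [-0.7, -0.2, -0.6]
grip_width: 0.0426
finger_force: 0.0
```

View pics/t6.png

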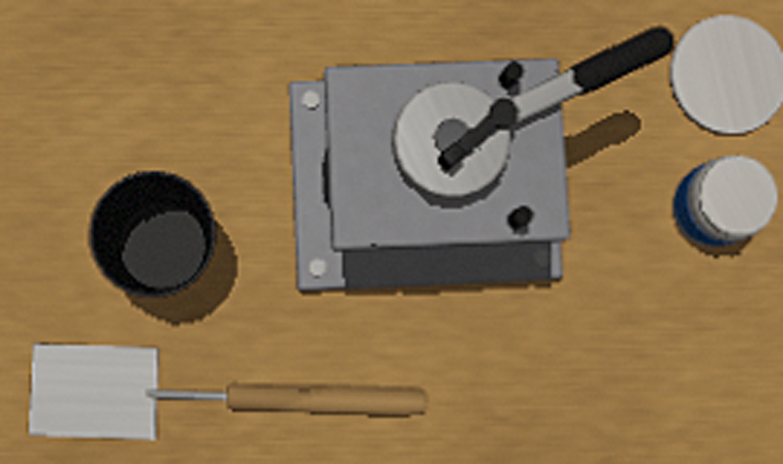

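The picture matches the last one: the lever is on the loosening side (tab about (450,157)), the handle is clear of the posts, and nothing else has moved. I'm handing in.

```bash
python3 -c "
from workcell import bot
print(bot.job_done())"
```

```text
the job is handed in; nothing more can be done
None
```

I flipped the lever to the loosening side, worked four loosening strokes, let go and handed in; the screw should be about 2.3 rad or more backed off, but that is estimated from handle angles and forces, as I couldn't read it and no verdict came back.

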